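# Click the grow-lamp dimmer round to its mark

### The arm

A 6-joint arm with a two-finger parallel gripper is mounted at the origin on the work surface. World frame = base frame: x ahead of the robot, y to its left, z up, the work surface at z = 0. Lengths are in mm, angles in rad, forces in N, time in s.
With the tool pointing down it reaches from about 350 to 975 mm from the base axis. Payload 7.1 kg.
Tool frame: the origin (TCP) lies on the front face of the gripper's body, between the roots of the fingers; the fingertips stand 80 mm ahead of it and the grasp point (between the pads) lies 61 mm ahead of it (env.tips_ahead is the distance from the TCP to the fingertips, in mm); z points along the fingers, y is the direction in which the jaws open and shut (so a half turn about z gives the same grasp; the last joint's range is limited). The gripper opens to 88 mm and grips with 3 to 60 N. Pads are 20 mm wide; open, the fingers measure 115 mm over their backs; the gripper's body (75 mm by 178 mm) begins 61 mm behind the grasp point.
Start: joints at [1.312, 0.423, 1.63, -0, 1.089, -0.019], TCP at [148.412, 607.107, 302.675] pointing down, gripper open.
Joint ranges: [-3, 3], [-0.9, 2.11], [0.09, 2.58], [-1.31, 4.45], [0.11, 2.69], [-2.54, 2.54]. Speed limits (rad/s): [2.39, 2.39, 3.01, 3.14, 3.14, 3.14].

### API

Orientations are given as a unit quaternion [x, y, z, w].
In Python, from station import env, set_gripper, viewer, workorder gives the robot as it stands. Calls block until the motion is done:
- env.reach(position, orientation): joint-space move of the TCP to a pose.
- env.move_l(position, rot=None, rate=150, f_stop=None): straight line of the TCP; rot=None keeps the orientation; rate is the mean speed in mm/s. With f_stop (N) it stops when the force on the tool has changed by that much, and returns True; else False.
- env.move_joints(angles): joint-space move.
- set_gripper(opening): finger opening in mm; the grip force is fixed at half the most; returns when the fingers have stopped.
- env.hold(seconds).
- env.ik(position, orientation): joint angles nearest the present ones, or None.
- env.read_state(): the state.
- viewer.camera(name): name is "scene" or "top" or "wrist"; returns the picture (420x560x3 uint8, blue, green, red); there is no depth.
- viewer.camera_params(name): a dict with "fx", "fy", "cx", "cy" (pixels), "dist" ([k1, k2, p1, p2, k3] as OpenCV has them; the pictures are not rectified), "pose" (4x4, takes a point from camera to world coordinates); the wrist camera has in their place "tool_from_camera" (4x4, takes a point from camera to tool coordinates, whose origin is the TCP and whose axes are the flange's). Camera axes: x right, y up, looking along -z (the intrinsics and any distortion apply to the point x, -y, -z); pixel columns grow to the right and rows downward; lengths in mm; the calibration is good to about 2 mm. A picture is of the moment at which its call begins: read the wrist's pose just before it. camera_params takes no time and is no camera call.
A pose or a line that the arm cannot do raises env.IKError and nothing moves.
- workorder.sign_off(): hands the job in, once; it reports no verdict.
The state is a dict: "time_s": time; "qpos": joint angles; "dq": joint speeds; "tau": joint torques, N m; "tool_pos": TCP position; "orientation": TCP orientation; "force": force on the tool from outside, world axes, zero at the start; "wrist_torque": the same for the moment, N m; "width": finger opening in mm.
Only numpy, scipy, OpenCV 4.12 (cv2) and the standard library are available. Lean on these libraries where they do the work, as an engineer would, in place of code of your own. Each camera call takes 0.05 s, during which the arm holds its last target. There are 200 camera calls.

### The job

The grow lamp over the seedlings is too dim. On the dimmer with the green wheel, roll the thumbwheel's crest away from the robot, two to four clicks as needed, until its white rib clicks in at the very top, between the two yellow pointers, and stays there when you let go. Leave the blue wheel at its setting.

Things in the scene. Friction and masses are not known exactly. Their poses are not given: they have to be found in the camera images.
- green_crest (a point): Topmost rim point of the green wheel (dia 64, 24 wide, upright), mid-width, 88 mm above the bench; fixed to the casing, does not turn. x: level, the way the crest must roll; y: along the axle; z up. A fingertip pressing the crest and moving along x carries the grippy rim with it (0.03 N m turns it). The wheel is sprung: sinks from 4 N, bottoms 6 mm down at 9 N; press 3 to 4 mm.
- green_wheel (a joint): Green wheel's turn, rad: 0 = white rib straight up at the pointers, negative = rib leans to the robot's side, grows as the crest rolls along +x of green_crest. 18 ribs, one white; a click is one rib: 0.349 rad, 11 mm of rim. A sprung ball draws it to the nearest whole click when let go. Starts 2, 3 or 4 clicks short (-0.70, -1.05, -1.40); stops at -1.75 and +1.05.
- blue_crest (a point): Same point on the other dimmer, alike but for its blue wheel; they may stand either way round, 80 mm or more apart. Each casing: grey, fixed, 120 (x) by 86 (y) by 36 mm high, centred under the crest; axle 56 mm up, the wheel's upper half bare save two cheeks with yellow pointers, 16 to 24 mm either side of mid-width, their tops 14 mm below the crest.
- blue_wheel (a joint): Blue wheel's turn in rad, same sense as the green one's. It rests two clicks short of its pointers (-0.70) and must stay there.
There are look-alikes about, which are no part of the job. Leave any purple or turquoise look-alike of the part that bears green_crest alone.

How it is judged:
By the outcome, as a careful person would: the job done as asked, in the order asked, and still so for the second after the job is handed in, with the robot touching nothing.
It also fails if it takes over 35 s, if anything falls off the work surface, if the arm or the gripper's body presses on something with over 40 N, if the wrist force passes 120 N, or if a joint passes its speed limit or range.

## Working session

There is one attempt and no reset: what is moved stays moved. The work goes in short steps, each a Python script; the robot and the scene stay as the last script left them, time stands still between calls to the robot, and variables do not carry over. Pictures are saved under pics/ and viewed, on a budget of 10 in all, crops included, one or two more only if the job needs it, and the job is handed in when it is done.

```bash
mkdir -p pics; ls
python3 - <<'E'
from station import env,viewer
import cv2,numpy as np
for n in ("top","scene"):
    cv2.imwrite(f"pics/{n}0.png",viewer.camera(n))
    p=viewer.camera_params(n); print(n,{k:np.round(v,3).tolist() for k,v in p.items()})
p=viewer.camera_params("wrist");print({k:np.round(v,3).tolist() for k,v in p.items()})
s=env.read_state();print(s)
E
```

```text
pics
top {'fx': 397.832, 'fy': 397.832, 'cx': 280.087, 'cy': 208.867, 'dist': [-0.062, 0.0, 0.0, 0.0, 0.0], 'pose': [[-0.002, 0.984, -0.18, 273.258], [-0.999, 0.006, 0.044, 40.703], [0.044, 0.18, 0.983, 854.825], [0.0, 0.0, 0.0, 1.0]]}
scene {'fx': 433.984, 'fy': 433.984, 'cx': 285.054, 'cy': 209.584, 'dist': [0.042, 0.0, 0.0, 0.0, 0.0], 'pose': [[0.585, -0.544, 0.602, 910.269], [0.811, 0.384, -0.442, -333.477], [0.009, 0.746, 0.666, 593.129], [0.0, 0.0, 0.0, 1.0]]}
{'fx': 333.697, 'fy': 333.697, 'cx': 280.628, 'cy': 208.941, 'dist': [0.01, 0.0, 0.0, 0.0, 0.0], 'tool_from_camera': [[0.0, 0.96, 0.281, 79.359], [1.0, -0.0, 0.001, -1.259], [0.001, 0.281, -0.96, -83.0], [0.0, 0.0, 0.0, 1.0]]}
{'time_s': 0.1, 'qpos': array([ 1.31203696e+00,  4.23762209e-01,  1.63061903e+00, -1.22794198e-05,
        1.08860788e+00, -1.90156248e-02]), 'dq': array([-0.00071376, -0.00281805, -0.00113321, -0.00048456,  0.0013388 ,
       -0.00142034]), 'tau': array([-7.21278757e-04, -5.45615387e+01, -2.74318260e+01,  6.44133543e-02,
        1.89078046e-02, -3.78978939e-05]), 'tool_pos': array([148.29301226, 606.74029736, 301.97859461]), 'orientation': array([ 1.19582140e-01,  9.92824065e-01, -6.92264211e-04, -9.12793116e-05]), 'force': array([-0.22098437, -0.32032906, -0.70708979]), 'wrist_torque': array([-0.03999645,  0.01609408, -0.02864806]), 'width': 88.29307325119407}
```

View pics/top0.png

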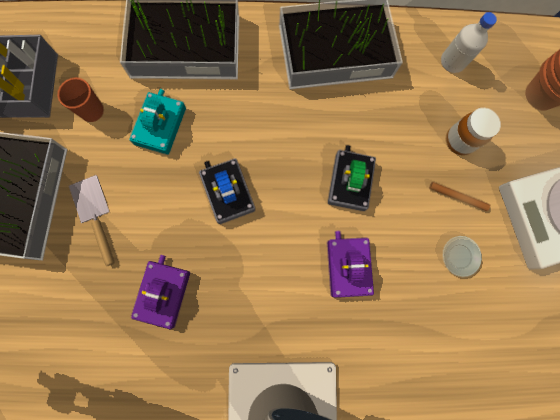

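View pics/scene0.png

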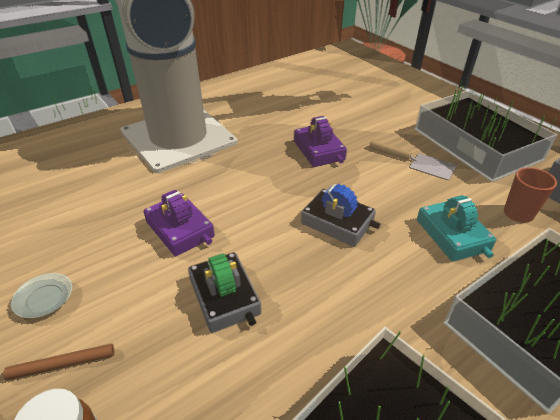

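Candidates in the top view are green (357,175), blue (226,187), purple (351,267) and (160,295), and turquoise (157,122). I choose the green wheel in the grey/black casing at (353,180). I'll check it in one crop.

```bash
cat > h.py <<'E'
import numpy as np,cv2
from scipy.spatial.transform import Rotation as R
from station import env,set_gripper,viewer,workorder
def cam(n,st=None):
    p=viewer.camera_params(n)
    K=np.array([[p['fx'],0,p['cx']],[0,p['fy'],p['cy']],[0,0,1]]);d=np.array(p['dist'])
    if n=='wrist':
        T=np.eye(4);T[:3,:3]=R.from_quat(st['orientation']).as_matrix();T[:3,3]=st['tool_pos'];P=T@np.array(p['tool_from_camera'])
    else: P=np.array(p['pose'])
    return K,d,P
def unproj(c,uv,z):
    K,d,P=c
    x=cv2.undistortPoints(np.array(uv,float).reshape(-1,1,2),K,d).reshape(-1,2)
    r=np.c_[x[:,0],-x[:,1],-np.ones(len(x))]@P[:3,:3].T
    return P[:3,3]+r*((z-P[2,3])/r[:,2])[:,None]
def proj(c,X):
    K,d,P=c
    q=(np.asarray(X,float)-P[:3,3])@P[:3,:3]*[1,-1,-1]
    return cv2.projectPoints(q.reshape(-1,1,3),np.zeros(3),np.zeros(3),K,d)[0].reshape(-1,2)
E
python3 - <<'E'
from h import *
t=cv2.imread('pics/top0.png')
cv2.imwrite('pics/crop1.png',cv2.resize(t[135:225,310:400],(600,600),interpolation=cv2.INTER_CUBIC))
c=cam('top');print(unproj(c,[[353,180],[228,190]],36).round(),unproj(c,[[357,175],[226,187]],80).round())
E
```

```text
[[ 488. -153.   36.]
 [ 463.  114.   36.]] [[ 487. -151.   80.]
 [ 459.  114.   80.]]
```

View pics/crop1.png

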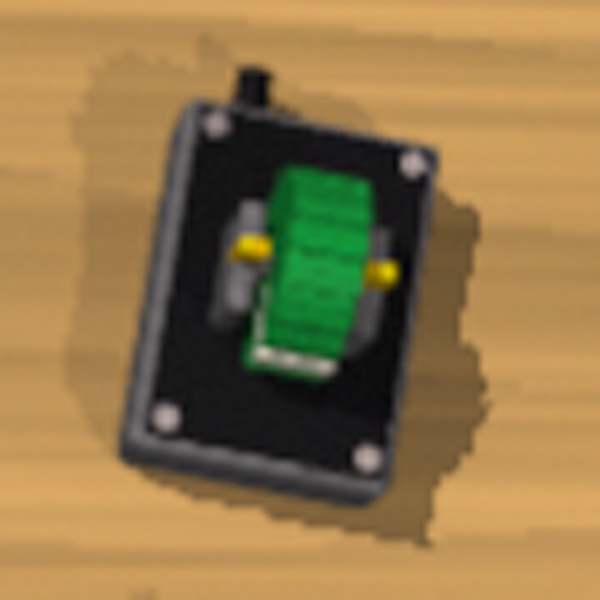

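The crop confirms a green wheel in a black/grey casing with yellow pointers at (252,248) and (382,272). The white rib is on the robot's side at (293,360). The casing screws are at (217,123), (413,162), (166,417) and (368,458). I'll get the yaw from the screws and move in.

Run:
```python
from h import *
c=cam('top')
s=np.array([[217,123],[413,162],[166,417],[368,458]])*.15+[310,135]-.43
S=unproj(c,s,37)[:,:2]; yel=unproj(c,np.array([[252,248],[382,272]])*.15+[310,135]-.43,74)
dx=(S[0]-S[2])+(S[1]-S[3]);dy=(S[0]-S[1])+(S[2]-S[3])
yaw=np.arctan2(dx[1],dx[0]);yaw2=np.arctan2(-dy[0],dy[1]);print(S.round(1),S.mean(0),yel.mean(0),yaw,yaw2)
yaw=(yaw+yaw2)/2;m=S.mean(0)
q=R.from_matrix(np.array([[-np.cos(yaw),-np.sin(yaw),0],[-np.sin(yaw),np.cos(yaw),0],[0,0,-1]]).T.T)
X=np.array([-np.cos(yaw),-np.sin(yaw),0]);Z=np.array([0,0,-1.]);Y=np.cross(Z,X)
q=R.from_matrix(np.c_[X,Y,Z]).as_quat();print(env.ik([*m,240],q))
set_gripper(0)
env.reach([*m,240],q);env.hold(.2)
st=env.read_state();im=viewer.camera('wrist');cv2.imwrite('pics/w1.png',im)
np.savez('w1.npz',**{k:st[k] for k in('tool_pos','orientation')})
print(st['time_s'],st['tool_pos'],st['width'],st['force'],proj(cam('wrist',st),[[*m,88]]))
```

```text
[[ 547.5 -130.8]
 [ 535.3 -195. ]
 [ 449.5 -111.3]
 [ 436.7 -175.9]] [ 492.27562554 -153.23852277] [ 491.45211501 -152.78003393   74.        ] -0.19389735257941235 -0.1918048104958645
[-3.24861603e-01  3.51961319e-01  1.91784048e+00 -4.44089210e-16
  8.71790851e-01 -1.70280685e+00]
4.5833 [ 492.42159983 -152.85726429  239.99720119] 0.7442623271781781 [-0.14498641 -0.26810965  0.54887148] [[281.91010549 222.44163636]]
```

View pics/w1.png

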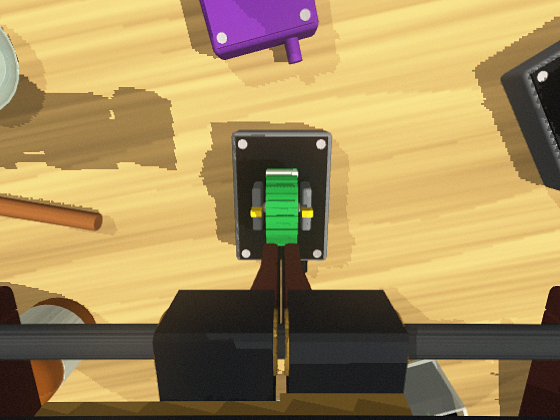

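The wrist view has image-up pointing towards the robot. It shows the white rib at (282,172), the pointers at (256,212) and (308,213), and the screws at (243,144), (321,143), (246,254) and (318,254). Next I'll compare these with predictions for each click count.

Run:
```python
from h import *
st=np.load('w1.npz');c=cam('wrist',st)
S=unproj(c,[[243,144],[321,143],[246,254],[318,254]],37)[:,:2];P=unproj(c,[[256,212],[308,213]],74)
print(S.mean(0),P.mean(0),np.linalg.norm(P[0]-P[1]))
d=(S[2]-S[0])+(S[3]-S[1]);print(np.arctan2(d[1],d[0]))
yaw=-.193;x=np.array([np.cos(yaw),np.sin(yaw),0])
for m in ((492.3,-153.2),P.mean(0)[:2]):
  print(proj(c,[np.array([*m,56])+32*(np.sin(a)*x+[0,0,np.cos(a)]) for a in (0,-.349,-.698,-1.047,-1.396)]).round(1))
im=cv2.imread('pics/w1.png');cv2.imwrite('pics/w1c.png',cv2.resize(im[150:260,225:340],(690,660)[:2] and (600,574),interpolation=cv2.INTER_CUBIC))
```

```text
[ 489.90728897 -152.56050345] [ 488.90977722 -152.46738607   74.        ] 40.56790944399382
-0.19086232999647149
[[282.  222.5]
 [282.  207.6]
 [282.  193.1]
 [282.  181.4]
 [281.9 174.1]]
[[282.1 218. ]
 [282.1 203.1]
 [282.1 188.6]
 [282.1 177. ]
 [282.  169.7]]
```

View pics/w1c.png

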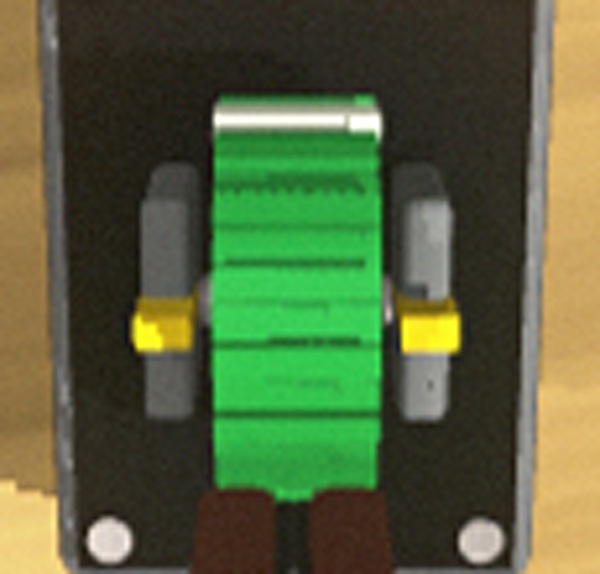

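The rib row reads about 173. The predictions are about 172 for 4 clicks short and about 179 for 3. At least two clicks are needed either way, so I'll do two one-click strokes with the closed fingertips, then look.

```bash
cat >> h.py <<'E'
yaw=-.192;ax=np.array([np.cos(yaw),np.sin(yaw),0]);C=np.array([490.5,-152.8,0])
def stroke(n=11.,press=3.5,half=None):
    a=C-ax*n/2;b=C+ax*n/2
    env.move_l([*a[:2],178]);
    f0=env.read_state()['force']
    hit=env.move_l([*a[:2],168-press],rate=40,f_stop=20)
    s1=env.read_state();
    env.move_l([*b[:2],168-press],rate=40,f_stop=30)
    s2=env.read_state();env.move_l([*b[:2],178],rate=80)
    print('hit',hit,'press',(s1['force']-f0).round(1),s1['tool_pos'].round(1),'end',(s2['force']-f0).round(1),s2['tool_pos'].round(1))
def look(name):
    env.move_l([492.4,-152.9,240]);env.hold(.15)
    im=viewer.camera('wrist');cv2.imwrite(f'pics/{name}.png',cv2.resize(im[150:260,225:340],(600,574),interpolation=cv2.INTER_CUBIC))
    print(env.read_state()['time_s'])
E
python3 - <<'E'
from h import *
stroke();stroke();look('w2')
E
```

```text
hit False press [1.4 0.4 5.5] [ 485.9 -152.   165. ] end [0.  0.2 6.9] [ 496.8 -154.2  165.2]
hit False press [-0.9 -0.   6.4] [ 485.8 -152.   164.5] end [-1.3  0.3  7.2] [ 496.7 -154.1  164.6]
8.675
```

View pics/w2.png

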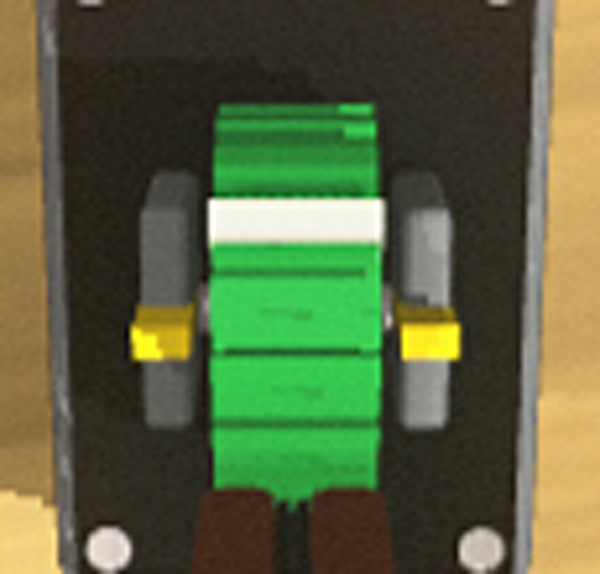

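The white rib is now at crop row 221 (image row 192.3). Prediction for 2 clicks short is about 191, so it started 4 short and two clicks remain.

Run:
```python
from h import *
stroke();stroke();look('w3')
```

```text
hit False press [-0.   0.3  6.3] [ 485.9 -152.   165. ] end [0.3 0.9 6.4] [ 496.8 -154.1  165.2]
hit False press [-2.3  0.4  6.1] [ 485.8 -152.   164.5] end [-0.9  0.2  6.1] [ 496.7 -154.1  164.6]
12.7167
```

View pics/w3.png

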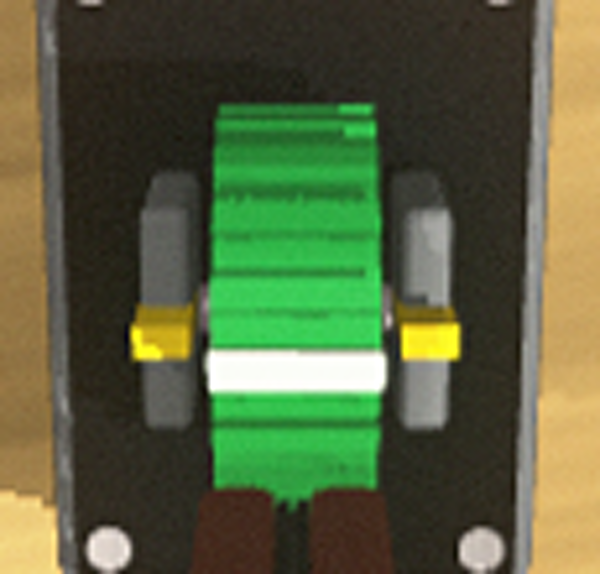

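The rib is at crop row 371 (image row 221.0). The predicted crest is about 220 and one click short would be about 206, so this is zero. I'll retreat and do an independent check from the fixed cameras, including the blue wheel.

Run:
```python
from h import *
env.move_l([492.4,-152.9,300]);env.move_joints([1.312,.423,1.63,0,1.089,-.019])
t=viewer.camera('top');s=viewer.camera('scene');t0=cv2.imread('pics/top0.png');s0=cv2.imread('pics/scene0.png')
r=lambda im:cv2.resize(im,(390,290),interpolation=cv2.INTER_CUBIC)
g=lambda im:r(im[140:222,300:410]);b=lambda im:r(im[150:232,175:285])
cv2.imwrite('pics/fin.png',np.vstack([np.hstack([g(t),b(t)]),np.hstack([r(s[240:330,165:286]),b(t0)])]))
print(env.read_state()['time_s'],'blue diff',cv2.absdiff(t,t0)[150:225,195:260].mean())
c=cam('top');print([((p-[300,140])*[390/110,290/82]).round() for p in proj(c,[C+[0,0,88],C+[0,0,56]+32*(np.sin(-.349)*ax+[0,0,np.cos(.349)])])])
```

```text
16.3 blue diff 0.7267008547008547
[array([208., 114.]), array([205., 133.])]
```

View pics/fin.png

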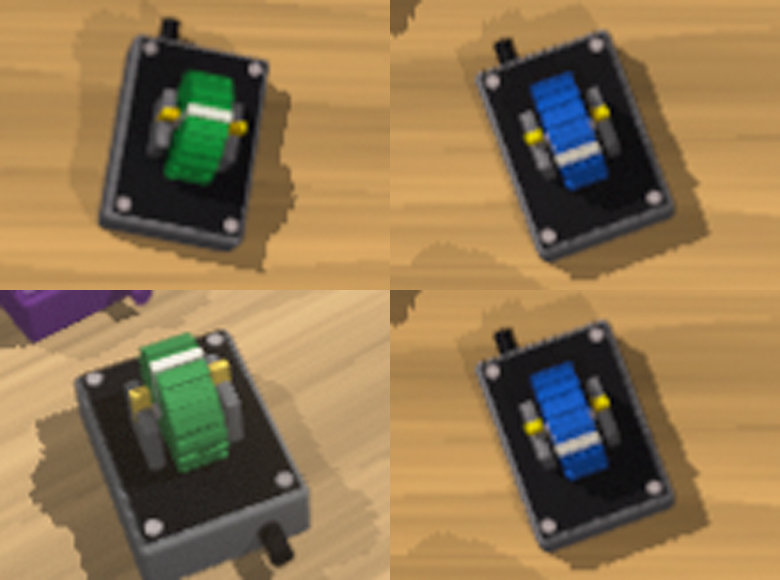

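The top view has the green wheel's white rib at (209,113). The predicted crest is (208,114) and one click short would be (205,133). The blue wheel looks the same before and after.

```bash
python3 -c "
from station import workorder,env
print(workorder.sign_off(),env.read_state()['time_s'])"
```

```text
the job is handed in; nothing more can be done
the job is handed in; nothing more can be done
```

The green dimmer's white rib is now at the very top, between the two yellow pointers, and the job is handed in. The wheel started four clicks short. I rolled its crest away from the robot in four one-click strokes with the closed fingertips, pressing 3 to 3.5 mm with about 6 to 7 N.

- **Wrist camera:** the rib showed at image row 221. The crest was predicted at about 220, and one click short would be about 206.
- **Top camera, arm clear:** the rib was at (209,113) in the crop. The crest was predicted at (208,114), and one click short would be (205,133).
- **Blue wheel:** its top-camera picture is unchanged from the start, so its setting was left alone.
- **Time and state:** the clock read 16.3 s just before handing in, with the arm back at its start pose and touching nothing.
- **Disagreement:** the top and wrist views put the dimmer 2 to 3 mm apart along x. I used a value in between. No check failed.

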